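# Load a chip carrier under the spring contact clip

### The arm

A 6-joint arm with a two-finger parallel gripper is mounted at the origin on the work surface. World frame = base frame: x ahead of the robot, y to its left, z up, the work surface at z = 0. Lengths are in m, angles in degrees, forces in N, time in s.
With the tool pointing down it reaches from about 0.3 to 0.75 m from the base axis. Payload 8.5 kg.
Tool frame: the origin (TCP) lies on the centre line of the jaws, within the pads' length; the fingertips stand 19 mm ahead of it and the grasp point (between the pads) is the TCP; z points along the fingers, x is the direction in which the jaws open and shut, and the axes are right-handed (so a half turn about z gives the same grasp; the last joint's range is limited). The gripper opens to 85 mm and grips with 20 to 120 N. Pads are 22 mm wide; open, the fingers measure 114 mm over their backs; the gripper's body (76 mm by 85 mm) begins 54 mm behind the grasp point. The pads swing forward as they close: fully open they stand 13 mm farther back than shut.
Start: joints at [-83.956, 21.807, 74.336, -0, 83.858, -12.336], TCP at [0.173, -0.522, 0.25] pointing down, gripper open.
Joint ranges: [-178.18, 178.18], [-50.72, 133.34], [12.68, 142.11], [-81.47, 261.47], [9.98, 163.14], [-165.26, 165.26]. Speed limits (degrees/s): [136.94, 136.94, 180, 180, 180, 180].

### API

Orientations are given as a 3x3 rotation matrix whose columns are the frame's x, y, z axes.
In Python, from rig import env, cams, order gives the robot as it stands.
- The arm moves only by the tool step_arm, never from a script. Its argument "steps" is a list of rows, each an object with "xyz": the shift along the tool's x, y, z normalised to -1 to 1, where 1 is 0.04 m, a list of three; "turn": the turn, a rotation vector about the tool's x, y, z normalised to -1 to 1, where 1 is 0.08 rad, a list of three; "gripper": the gripper command: -1 is shut, 1 is fully open, values between are in proportion. A call has 1 to 20 rows; each row shifts and turns the commanded pose from where the row before left it, along the tool's axes as they then stand; what a row does not reach is not made up. A row lasts 1/12 s, in which the tool goes at most 41.7 mm and 7.16 degrees, less where a joint would pass 70% of its speed; a pose out of reach is approached as far as the arm can. A call with a number of a shift or a turn outside -1 to 1 is refused whole. A call with a gripper value outside its range is refused whole. The fingers move at their own pace and stop on an object; "squeeze" is the grip in N (left out, the last holds). Time passes only in rows, so rows that do not move let the fingers close. It gives the time, the measured TCP pose, the force and the opening at its end, in the units of the state.
- env.observe(): the state, without advancing time (a new reading comes with each control period).
- cams.get_image(name): name is "scene" or "top"; returns (picture, depth): 384x512x3 uint8, red, green, blue; 384x512 float32, m along the optical axis (not along the pixel's ray), 0 where there is no reading.
- cams.camera_info(name): a dict with "fx", "fy", "cx", "cy" (pixels), "extrinsics" (4x4, takes a point from camera to world coordinates). Camera axes: x right, y down, z forward; pixel columns grow to the right and rows downward; lengths in m; the calibration is good to about 2 mm. A picture is of the moment at which its call begins. camera_info takes no time and is no camera call.
- order.close_job(): hands the job in, once; it reports no verdict.
The state is a dict: "time_s": time; "q": joint angles; "qvel": joint speeds; "joint_efforts": joint torques, N m; "position": TCP position; "tool_rot": TCP orientation; "ft_force": force on the tool from outside, world axes, zero at the start; "wrist_torque": the same for the moment, N m; "grip_width": finger opening in m.
Only numpy, scipy, OpenCV 4.12 (cv2) and the standard library are available. Lean on these libraries where they do the work, as an engineer would, in place of code of your own. Each camera call takes 0.05 s, during which the arm holds its last target. There are 200 camera calls.

### The job

Load the chip carrier into the test fixture: hold the spring clip's thumb plate down with one fingertip so that its contact pins stand up clear, and with the other fingertip push the carrier by its upright rear tab along the nest, beneath the pins, until it is fully home against the end stop. Then let go of the clip so that its pins come down on the carrier, and move clear. Only push the carrier, never pick it up, and leave the mouse, the chip box and the metal adapter where they are.

Things in the scene. Friction and masses are not known exactly. Their poses are not given: they have to be found in the camera images.
- fixture: Test fixture fixed to the bench: dark grey base plate spanning x -100..+80, y -50..+82 mm about its origin, 12 mm thick; origin on the bench surface. Its +x is the loading direction (roughly away from the robot). On top runs the nest: a channel along x, 42 mm wide, centred on y = 0, between white rails 6 mm high (x -90..+50), open at the rear. Nest floor 12 mm over the bench.
- stop (a point): Middle of the face of the white end stop that closes the nest's far end, at fixture x = +45, y = 0, 16 mm over the bench; the stop is 8 mm high. Its axes are the fixture's. Behind it, at x = 68, y = -30 and -12 mm, stand two black binding posts 19 mm high.
- carrier: Chip carrier: loose aluminium plate 60 (x) x 40 (y) x 5 mm, about 70 g, with a green chip board on top, lying in the nest. Origin at the centre of its underside; its x runs along the fixture's x. It starts with its origin at fixture x -36..-15 mm, short of the pins; fully home, its leading edge (x = +30) meets the end stop and its origin is at fixture x = +15 mm.
- tab (a point): Centre of the rear face of the carrier's upright tab, the face to push: 30 mm behind the carrier's origin and 12 mm above its underside. The tab stands along the rear edge, 36 mm wide, 4 mm thick, its top 20 mm above the carrier's underside.
- clip (a joint): Angle of the spring clip (rad), a rocker on a pivot along the fixture's x at y = +34 mm, 22 mm over the bench. 0 = sprung shut on nothing, pins 2 mm over the nest floor, blocking the carrier; about 0.12 = pins resting on the carrier; 0.34 = thumb plate down at its stop, pins 10 mm up. The carrier passes freely above 0.17. The spring takes 4 N at the plate's middle to start, 9 N at the stop.
- thumb_plate (a point): Middle of the top of the clip's ribbed steel thumb plate, 88 mm along the fixture's x (x -85..+3) and 34 mm wide, beside the nest on its +y side. At rest it slopes up away from the nest by 17 degrees, this point at y = +53 mm and 29 mm over the bench; pressed to the stop it lies level, its top 23 mm over the bench. A fingertip may slide along it while holding it down.
- pins (a point): Underside of the clip's two brass contact pins (5 mm thick, at fixture x = 24 and 34, y = +10 mm), midway between them. They hang from the clip's nose arm over the nest and rise as the thumb plate is pressed.
- chip_box: Bystander: flat chip box 52 x 52 x 15 mm, black with a clear lid, loose on the bench. Origin at the centre of its underside.
- mouse: Bystander: black computer mouse 104 x 60 x 30 mm, loose on the bench. Origin at the centre of its underside.
- adapter: Bystander: small metal adapter block 32 x 22 x 18 mm with steel connectors on two ends and on top (60 mm long, 30 mm high overall), loose on the bench. Origin at the centre of its underside.
Not all that is in view belongs to the job. Several things have the shape of the fixture; the one meant has the colours described above. What is shaped like the carrier but pink or purple is not meant.

How it is judged:
By the outcome, as a careful person would: the job done as asked, in the order asked, and still so for the second after the job is handed in, with the robot touching nothing.
It also fails if it takes over 50 s, if anything falls off the work surface, if the arm or the gripper's body presses on something with over 40 N, if the wrist force passes 120 N, or if a joint passes its speed limit or range.

## Working session

There is one attempt and no reset: what is moved stays moved. The work goes in short steps, Python scripts to look and compute and a tool call to move; the robot and the scene stay as the last step left them, time stands still between calls to the robot, and variables do not carry over. Pictures are saved under pics/ and viewed, about 8 in all and at most 12, crops included, and the job is handed in when it is done.

Besides the shell and the picture viewer there is one more tool, called after ">>>" as a command line: name --argument value ..., lists and objects as JSON in quotes. step_arm: Moves the arm, as the interface text tells. Scaled input: -1 to 1 covers 0.04 m each way for a shift and 0.08 rad each way for a turn. Its arguments: {"type":"object","properties":{"steps":{"type":"array"},"squeeze":{"type":"number"}},"required":["steps"]}

```bash
ls; mkdir -p pics; cat > h.py <<'E'
import numpy as np, cv2
from rig import env, cams, order
def grab(n,tag):
    im,d=cams.get_image(n); cv2.imwrite(f'pics/{tag}.png',im[:,:,::-1]); np.savez(f'pics/{tag}.npz',im=im,d=d); return im,d
def ray(n,u,v,z):
    c=cams.camera_info(n);E=np.array(c['extrinsics'])
    r=E[:3,:3]@np.array([(u-c['cx'])/c['fx'],(v-c['cy'])/c['fy'],1]);o=E[:3,3]
    return o+r*(z-o[2])/r[2]
def proj(n,p):
    c=cams.camera_info(n);E=np.array(c['extrinsics'])
    q=E[:3,:3].T@(np.array(p)-E[:3,3]);return c['fx']*q[0]/q[2]+c['cx'],c['fy']*q[1]/q[2]+c['cy']
def cloud(n,d):
    c=cams.camera_info(n);E=np.array(c['extrinsics']);v,u=np.mgrid[:d.shape[0],:d.shape[1]]
    P=np.stack([(u-c['cx'])/c['fx']*d,(v-c['cy'])/c['fy']*d,d],-1);return P@E[:3,:3].T+E[:3,3]
E
python3 - <<'E'
from h import *
a,_=grab('scene','s0');b,_=grab('top','t0')
for n in('scene','top'):
    c=cams.camera_info(n);print(n,c['fx'],np.round(c['extrinsics'],3).tolist())
s=env.observe();print(s['time_s'],s['position'],np.round(s['tool_rot'],3),s['grip_width'],s['ft_force'])
E
```

```text
pics
scene 396.7696460736579 [[0.471, 0.76, -0.447, 0.972], [0.882, -0.415, 0.224, -0.165], [-0.015, -0.5, -0.866, 0.835], [0.0, 0.0, 0.0, 1.0]]
top 353.04465625562995 [[-0.015, -0.997, 0.081, 0.497], [-0.999, 0.012, -0.035, 0.067], [0.034, -0.082, -0.996, 0.808], [0.0, 0.0, 0.0, 1.0]]
0.1 [ 0.17341976 -0.52169098  0.24978757] [[ 0.315 -0.949 -0.   ]
 [-0.949 -0.315  0.001]
 [-0.001 -0.    -1.   ]] 0.0854166780953544 [ 0.60288387  0.40653442 -0.15121199]
```

View pics/s0.png

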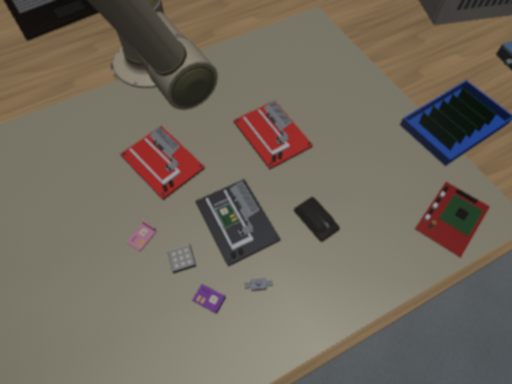

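View pics/t0.png

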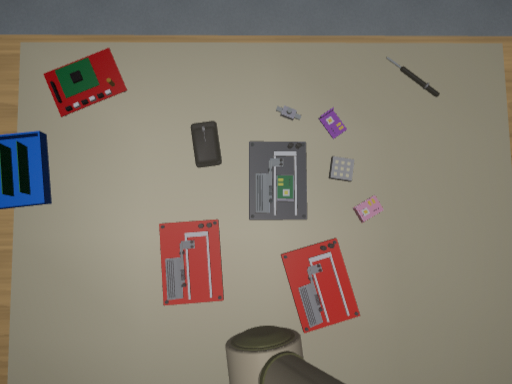

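Candidates for the fixture: dark grey at top (278,180), and red lookalikes at (191,262) and (320,285). Carrier: green board at top (285,188), with purple (333,123) and pink (368,208) decoys. I choose the dark grey fixture and the green-chip carrier inside it, and check them in a close crop.

```bash
python3 - <<'E'
from h import *
z=np.load('pics/t0.npz');im=z['im'];d=z['d'];P=cloud('top',d)
hsv=cv2.cvtColor(im,cv2.COLOR_RGB2HSV)
m=((hsv[...,2]<110)).astype(np.uint8);m[:130]=0;m[230:]=0;m[:,:235]=0;m[:,320:]=0
m=cv2.morphologyEx(m,cv2.MORPH_CLOSE,np.ones((25,25)))
cs=max(cv2.findContours(m,0,2)[0],key=cv2.contourArea)
pts=np.array([ray('top',u,v,.012)[:2] for u,v in cs[:,0].astype(float)],np.float32)
r=cv2.minAreaRect(pts*1000);print('rect',r)
bx=cv2.boxPoints(r);print(bx)
s=0.012
# yaw from rect: choose +x roughly world +x
e=[bx[(i+1)%4]-bx[i] for i in range(4)];L=max(e,key=lambda q:q[0]);yaw=np.arctan2(L[1],L[0]);
R=np.array([[np.cos(yaw),-np.sin(yaw)],[np.sin(yaw),np.cos(yaw)]])
o=np.array(r[0])-R@[-10,16];print('yaw',np.degrees(yaw),'origin',o)
def w(x,y,zz):return [*( (o+R@[x,y])/1000),zz/1000]
k=6;u0,v0=240,133;c=cv2.resize(im[v0:v0+95,u0:u0+75],None,fx=k,fy=k,interpolation=2)[:,:,::-1].copy()
for f in [(-100,-50,12),(80,-50,12),(80,82,12),(-100,82,12),(45,0,20),(68,-30,31),(68,-12,31),(-41,53,29),(45,21,18),(45,-21,18)]:
    u,v=proj('top',w(*f));cv2.circle(c,(int((u-u0+.5)*k),int((v-v0+.5)*k)),3,(0,0,255),1)
cv2.imwrite('pics/c0.png',c)
g=(hsv[...,0]>40)&(hsv[...,0]<85)&(hsv[...,1]>80);g[:130]=0;g[230:]=0;g[:,:235]=0;g[:,320:]=0
v,u=np.nonzero(g)
G=np.array([ray('top',a,b,.019)[:2]*1000 for a,b in zip(u,v)]);F=(G-o)@R
print('green fixture x',np.percentile(F[:,0],[1,50,99]),'y',np.percentile(F[:,1],[1,50,99]))
Q=(P[...,:2].reshape(-1,2)*1000-o)@R;zz=P[...,2].ravel()*1000
for f in [(-95,-40),(70,60),(-41,53),(-60,0),(48,0)]:
    k=np.hypot(*(Q-f).T)<4;print(f,k.sum(),np.median(zz[k]))
E
```

```text
rect ((597.8416137695312, -20.920997619628906), (131.12586975097656, 177.16761779785156), 89.18948364257812)
[[508.33923  -85.22429 ]
 [685.48914  -87.73045 ]
 [687.344     43.382294]
 [510.1941    45.88846 ]]
yaw -0.8105173 origin [607.61428142 -37.06085365]
green fixture x [-49.28594574 -24.31246596  -1.55630547] y [-15.58710259  -1.80638582  16.44271657]
(-95, -40) 10 13.949069618527266
(70, 60) 9 13.71958032096854
(-41, 53) 9 29.208579128191523
(-60, 0) 11 13.108436636914188
(48, 0) 11 19.963229131943482
```

View pics/c0.png

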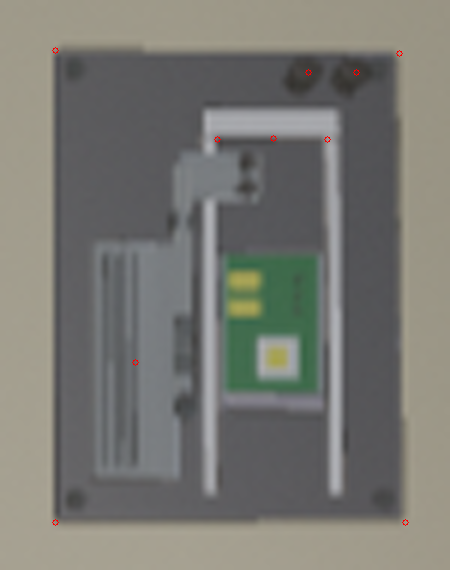

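The crop confirms the dark grey fixture, with the white stop at crop (272,122), the thumb plate at (137,362) and the green carrier at (273,330). The predicted marks agree to about 2 mm. Fixture origin is about (0.608, -0.037) with yaw -0.8°, and the carrier origin is at fixture x of about -25.

Plan: jaws along fixture y, about 42 mm open, with one tip at y≈54 on the plate and the other at y≈-2 behind the tab. Press down, push in +x, back off, then lift.

>>> step_arm --steps '[{"xyz": [0, 0, 0], "turn": [0, 0, 0.84], "gripper": 0}, {"xyz": [0, 0, 0], "turn": [0, 0, 0.84], "gripper": 0}, {"xyz": [0, 0, 0], "turn": [0, 0, 0.84], "gripper": 0}, {"xyz": [0, 0, 0], "turn": [0, 0, 0.84], "gripper": 0}, {"xyz": [0, 0, 0], "turn": [0, 0, 0.84], "gripper": 0}]'

```text
time_s: 0.52
position: [0.1734, -0.5218, 0.25]
tool_rot: [[-0.019, -1.0, -0.0], [-1.0, 0.019, 0.001], [-0.001, 0.0, -1.0]]
ft_force: [0.9, 0.2, 0.4]
grip_width: 0.0427
```

>>> step_arm --steps '[{"xyz": [-0.64, -0.45, 0], "turn": [0, 0, 0], "gripper": 0}, {"xyz": [-0.64, -0.45, 0], "turn": [0, 0, 0], "gripper": 0}, {"xyz": [-0.64, -0.45, 0], "turn": [0, 0, 0], "gripper": 0}, {"xyz": [-0.64, -0.45, 0], "turn": [0, 0, 0], "gripper": 0}, {"xyz": [-0.64, -0.45, 0], "turn": [0, 0, 0], "gripper": 0}, {"xyz": [-0.64, -0.45, 0], "turn": [0, 0, 0], "gripper": 0}, {"xyz": [-0.64, -0.45, 0], "turn": [0, 0, 0], "gripper": 0}, {"xyz": [-0.64, -0.45, 0], "turn": [0, 0, 0], "gripper": 0}, {"xyz": [-0.64, -0.45, 0], "turn": [0, 0, 0], "gripper": 0}, {"xyz": [-0.64, -0.45, 0], "turn": [0, 0, 0], "gripper": 0}, {"xyz": [-0.64, -0.45, 0], "turn": [0, 0, 0], "gripper": 0}, {"xyz": [-0.64, -0.45, 0], "turn": [0, 0, 0], "gripper": 0}, {"xyz": [-0.64, -0.45, 0], "turn": [0, 0, 0], "gripper": 0}, {"xyz": [-0.64, -0.45, 0], "turn": [0, 0, 0], "gripper": 0}, {"xyz": [-0.64, -0.45, 0], "turn": [0, 0, 0], "gripper": 0}, {"xyz": [-0.64, -0.45, 0], "turn": [0, 0, 0], "gripper": 0}, {"xyz": [-0.64, -0.45, 0], "turn": [0, 0, 0], "gripper": 0}, {"xyz": [-0.64, -0.45, 0], "turn": [0, 0, 0], "gripper": 0}, {"xyz": [-0.64, -0.45, 0], "turn": [0, 0, 0], "gripper": 0}, {"xyz": [-0.64, -0.45, 0], "turn": [0, 0, 0], "gripper": 0}]'

```text
time_s: 2.18
position: [0.5417, -0.0139, 0.25]
tool_rot: [[-0.015, -1.0, -0.001], [-1.0, 0.015, 0.0], [-0.0, 0.001, -1.0]]
ft_force: [-0.0, -0.2, -0.6]
grip_width: 0.043
```

>>> step_arm --steps '[{"xyz": [-0.1, 0.15, 0.7], "turn": [0, 0, 0], "gripper": 0}, {"xyz": [0, 0, 0.7], "turn": [0, 0, 0], "gripper": 0}, {"xyz": [0, 0, 0.7], "turn": [0, 0, 0], "gripper": 0}, {"xyz": [0, 0, 0.7], "turn": [0, 0, 0], "gripper": 0}, {"xyz": [0, 0, 0.7], "turn": [0, 0, 0], "gripper": 0}, {"xyz": [0, 0, 0.7], "turn": [0, 0, 0], "gripper": 0}, {"xyz": [0, 0, 0], "turn": [0, 0, 0], "gripper": 0}]'

```text
time_s: 2.77
position: [0.5327, -0.0108, 0.0777]
tool_rot: [[-0.015, -1.0, -0.009], [-1.0, 0.015, 0.002], [-0.002, 0.009, -1.0]]
ft_force: [-0.2, 1.4, -0.8]
grip_width: 0.0429
```

```bash
python3 - <<'E'
from h import *
a,d=grab('scene','s1');b,_=grab('top','t1')
k=6
def crop(im,u0,v0,w,h):return cv2.resize(im[v0:v0+h,u0:u0+w],None,fx=k,fy=k,interpolation=2)[:,:,::-1]
A=crop(a,190,150,95,100);B=crop(b,240,133,35,100)
cv2.imwrite('pics/c1.png',np.hstack([A,B]))
P=cloud('scene',d);s=env.observe();p=s['position'];print(p,s['ft_force'])
m=(P[...,2]>.03)&(abs(P[...,0]-p[0])<.03)&(abs(P[...,1]-p[1])<.06)&(P[...,2]<.12)
q=P[m]
for lo in np.arange(.035,.12,.01):
    r=q[(q[:,2]>=lo)&(q[:,2]<lo+.01)]
    if len(r)>3:print(round(lo,3),len(r),np.round(r.min(0),3),np.round(r.max(0),3))
E
```

```text
[ 0.53518651 -0.01135395  0.08238271] [ 0.16106539 -0.46808664  0.63528344]
0.035 12 [ 0.529 -0.042  0.035] [0.565 0.035 0.038]
0.055 5 [ 0.523 -0.038  0.063] [0.541 0.011 0.065]
0.065 29 [ 0.522 -0.045  0.067] [0.544 0.023 0.075]
0.075 35 [ 0.524 -0.046  0.075] [0.544 0.023 0.085]
0.085 33 [ 0.526 -0.046  0.085] [0.545 0.024 0.095]
0.095 31 [ 0.527 -0.047  0.095] [0.546 0.032 0.105]
0.105 105 [ 0.522 -0.064  0.105] [0.548 0.042 0.115]
0.115 89 [ 0.52  -0.064  0.115] [0.546 0.045 0.12 ]
```

View pics/c1.png

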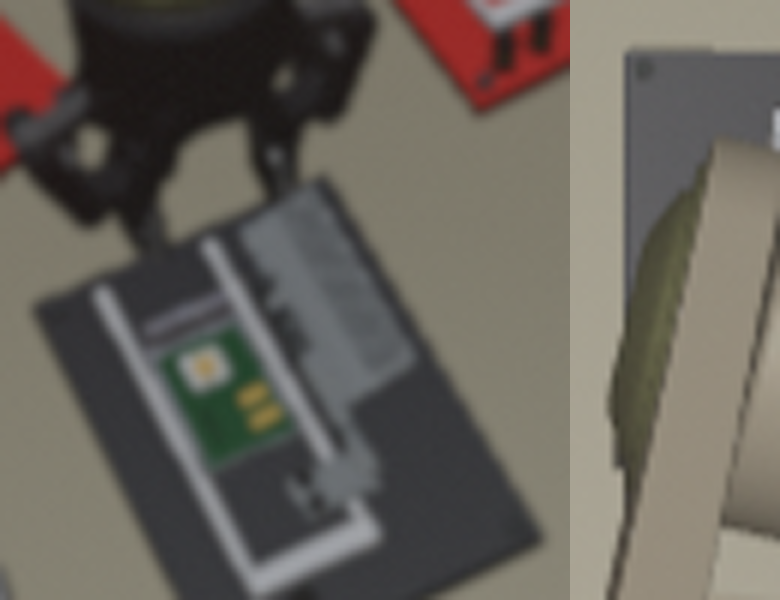

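Fingertips are at z≈64 mm, about 18 mm ahead of the TCP, at fixture y≈-10..+60. They sit over the plate and behind the tab, as planned. The clip is shut and the carrier hasn't moved. Descending.

>>> step_arm --steps '[{"xyz": [0, 0, 0.35], "turn": [0, 0, 0], "gripper": 0}, {"xyz": [0, 0, 0.35], "turn": [0, 0, 0], "gripper": 0}, {"xyz": [0, 0, 0.05], "turn": [0, 0, 0], "gripper": 0}, {"xyz": [0, 0, 0.05], "turn": [0, 0, 0], "gripper": 0}, {"xyz": [0, 0, 0], "turn": [0, 0, 0], "gripper": 0}, {"xyz": [0, 0, 0], "turn": [0, 0, 0], "gripper": 0}]'

```text
time_s: 3.37
position: [0.5358, -0.0115, 0.0516]
tool_rot: [[-0.015, -1.0, 0.002], [-1.0, 0.015, -0.0], [0.0, -0.002, -1.0]]
ft_force: [-0.2, -0.1, -0.4]
grip_width: 0.0428
```

>>> step_arm --steps '[{"xyz": [0, 0, 0.05], "turn": [0, 0, 0], "gripper": 0}, {"xyz": [0, 0, 0.05], "turn": [0, 0, 0], "gripper": 0}, {"xyz": [0, 0, 0], "turn": [0, 0, 0], "gripper": 0}, {"xyz": [0, 0, 0], "turn": [0, 0, 0], "gripper": 0}]'

```text
time_s: 3.7
position: [0.5352, -0.0114, 0.0463]
tool_rot: [[-0.015, -1.0, -0.0], [-1.0, 0.015, 0.0], [-0.0, 0.0, -1.0]]
ft_force: [0.8, -0.6, 0.4]
grip_width: 0.0426
```

>>> step_arm --steps '[{"xyz": [0, 0, 0.05], "turn": [0, 0, 0], "gripper": 0}, {"xyz": [0, 0, 0.05], "turn": [0, 0, 0], "gripper": 0}, {"xyz": [0, 0, 0], "turn": [0, 0, 0], "gripper": 0}, {"xyz": [0, 0, 0], "turn": [0, 0, 0], "gripper": 0}]'

```text
time_s: 4.03
position: [0.5355, -0.011, 0.0428]
tool_rot: [[-0.015, -1.0, 0.001], [-1.0, 0.015, 0.001], [-0.001, -0.001, -1.0]]
ft_force: [-1.2, 3.6, 7.7]
grip_width: 0.0428
```

```bash
python3 - <<'E'
from h import *
s=env.observe();print(s['position'],s['ft_force'],s['wrist_torque'])
E
```

```text
[ 0.53545145 -0.01095453  0.04283771] [-1.24554107  3.62066938  7.7131707 ] [0.6400581  0.16741109 0.00719411]
```

>>> step_arm --steps '[{"xyz": [0, 0, 0.05], "turn": [0, 0, 0], "gripper": 0}, {"xyz": [0, 0, 0], "turn": [0, 0, 0], "gripper": 0}, {"xyz": [0, 0, 0], "turn": [0, 0, 0], "gripper": 0}]'

```text
time_s: 4.28
position: [0.5354, -0.0107, 0.0411]
tool_rot: [[-0.015, -1.0, 0.001], [-1.0, 0.015, 0.001], [-0.001, -0.001, -1.0]]
ft_force: [-1.4, 5.1, 9.4]
grip_width: 0.0431
```

>>> step_arm --steps '[{"xyz": [0, 0, 0.05], "turn": [0, 0, 0], "gripper": 0}, {"xyz": [0, 0, 0], "turn": [0, 0, 0], "gripper": 0}, {"xyz": [0, 0, 0], "turn": [0, 0, 0], "gripper": 0}]'

```text
time_s: 4.53
position: [0.5354, -0.0105, 0.0395]
tool_rot: [[-0.015, -1.0, 0.001], [-1.0, 0.015, 0.001], [-0.001, -0.001, -1.0]]
ft_force: [-3.7, 4.7, 14.2]
grip_width: 0.0426
```

```bash
python3 - <<'E'
from h import *
a,d=grab('scene','s2')
A=cv2.resize(a[150:250,190:285],None,fx=6,fy=6,interpolation=2)[:,:,::-1];cv2.imwrite('pics/c2.png',A)
E
```

```text
(no output)
```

View pics/c2.png

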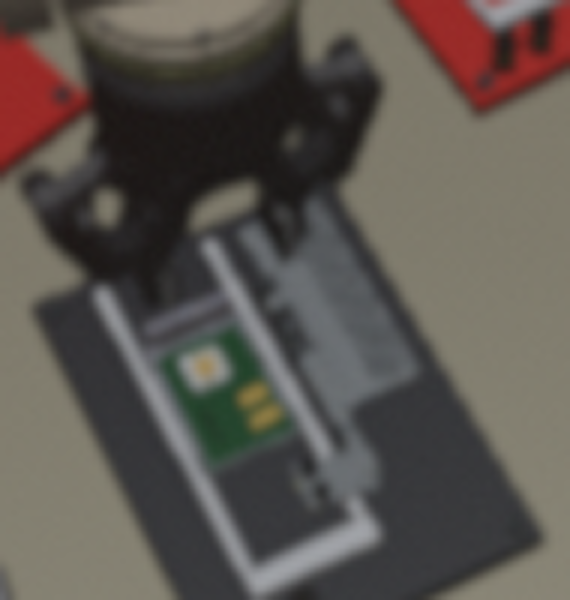

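The picture shows one finger on the thumb plate at (290,245) and the other just behind the tab at (155,290). The depth readings should show how far the plate is pressed.

```bash
cat >> h.py <<'E'
o=np.array([607.6,-37.1]);yw=np.radians(-.81);R=np.array([[np.cos(yw),-np.sin(yw)],[np.sin(yw),np.cos(yw)]])
def fx(P):return np.dstack([(P[...,:2]*1000-o)@R,P[...,2]*1000])
def clip(d):
    F=fx(cloud('scene',d)).reshape(-1,3);k=(F[:,0]>-40)&(F[:,0]<0)&(F[:,1]>42)&(F[:,1]<64)&(F[:,2]>16);q=F[k]
    A=np.c_[q[:,1]-53,q[:,0]+20,np.ones(len(q))];c=np.linalg.lstsq(A,q[:,2],rcond=None)[0]
    return len(q),'roll deg',np.degrees(np.arctan(c[0])),'z mid',c[2]
E
python3 - <<'E'
from h import *
for t in('s0','s1','s2'):
    z=np.load(f'pics/{t}.npz');print(t,clip(z['d']))
    F=fx(cloud('scene',z['d'])).reshape(-1,3)
    k=(abs(F[:,0]-29)<5)&(abs(F[:,1]-12)<8);print('nose z',np.percentile(F[k,2],[50,90]))
E
```

```text
s0 (160, 'roll deg', np.float64(17.408931403408832), 'z mid', np.float64(29.131464599433254))
nose z [24.10014107 28.40154137]
s1 (554, 'roll deg', np.float64(70.38957797215949), 'z mid', np.float64(200.8920006579916))
nose z [24.3672719  27.26535063]
s2 (519, 'roll deg', np.float64(71.87834706963288), 'z mid', np.float64(173.49190502405125))
nose z [29.46582191 35.27297775]
```

```bash
sed -i 's/&(F\[:,2\]>16)/\&(F[:,2]>16)\&(F[:,2]<40)/' h.py; python3 - <<'E'
from h import *
for t in('s0','s1','s2'):print(clip(np.load(f'pics/{t}.npz')['d']))
E
```

```text
(160, 'roll deg', np.float64(17.408931403408832), 'z mid', np.float64(29.131464599433254))
(154, 'roll deg', np.float64(17.12893806081666), 'z mid', np.float64(29.259005511729583))
(149, 'roll deg', np.float64(-1.9339317309361275), 'z mid', np.float64(23.64214723323541))
```

The plate is level (17° down to about -2°, mid z 23.6) and the nose is about 7 mm higher, so the clip is fully open. Now pushing, about 42 mm at first.

>>> step_arm --steps '[{"xyz": [0, -0.08, 0], "turn": [0, 0, 0], "gripper": 0}, {"xyz": [0, -0.08, 0], "turn": [0, 0, 0], "gripper": 0}, {"xyz": [0, -0.08, 0], "turn": [0, 0, 0], "gripper": 0}, {"xyz": [0, -0.08, 0], "turn": [0, 0, 0], "gripper": 0}, {"xyz": [0, 0, 0], "turn": [0, 0, 0], "gripper": 0}]'

```text
time_s: 5.0
position: [0.5463, -0.0109, 0.0392]
tool_rot: [[-0.014, -1.0, -0.005], [-1.0, 0.014, 0.001], [-0.001, 0.005, -1.0]]
ft_force: [-10.9, 1.2, 18.7]
grip_width: 0.0429
```

>>> step_arm --steps '[{"xyz": [0, -0.08, 0], "turn": [0, 0, 0], "gripper": 0}, {"xyz": [0, -0.08, 0], "turn": [0, 0, 0], "gripper": 0}, {"xyz": [0, -0.08, 0], "turn": [0, 0, 0], "gripper": 0}, {"xyz": [0, -0.08, 0], "turn": [0, 0, 0], "gripper": 0}, {"xyz": [0, -0.08, 0], "turn": [0, 0, 0], "gripper": 0}, {"xyz": [0, -0.08, 0], "turn": [0, 0, 0], "gripper": 0}, {"xyz": [0, 0, 0], "turn": [0, 0, 0], "gripper": 0}]'

```text
time_s: 5.58
position: [0.5656, -0.0114, 0.0394]
tool_rot: [[-0.014, -1.0, -0.004], [-1.0, 0.014, 0.001], [-0.001, 0.004, -1.0]]
ft_force: [-11.8, 1.4, 20.9]
grip_width: 0.0429
```

```bash
python3 - <<'E'
from h import *
a,d=grab('scene','s3');print(clip(d))
A=cv2.resize(a[150:250,190:285],None,fx=6,fy=6,interpolation=2)[:,:,::-1];cv2.imwrite('pics/c3.png',A)
E
```

```text
(151, 'roll deg', np.float64(-4.4267703115663775), 'z mid', np.float64(24.572640540859894))
```

View pics/c3.png

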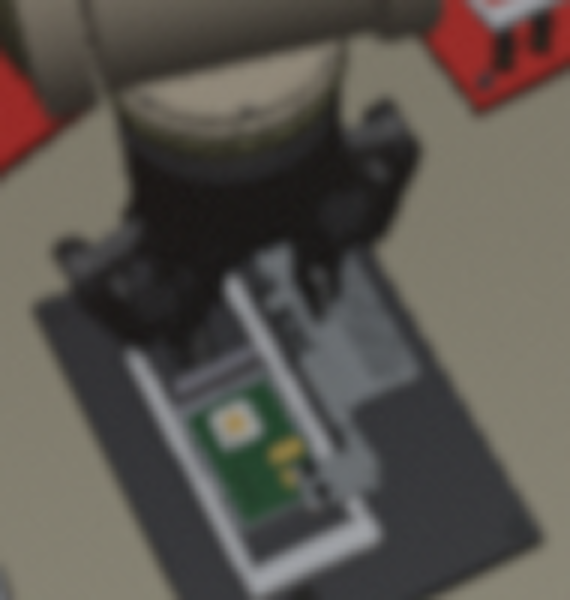

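The carrier is moving under the raised pins, with its front edge at about (255,520) and the stop at (300,550), so about 15 mm remain. Continuing.

>>> step_arm --steps '[{"xyz": [0, -0.08, 0], "turn": [0, 0, 0], "gripper": 0}, {"xyz": [0, -0.08, 0], "turn": [0, 0, 0], "gripper": 0}, {"xyz": [0, -0.08, 0], "turn": [0, 0, 0], "gripper": 0}, {"xyz": [0, -0.05, 0], "turn": [0, 0, 0], "gripper": 0}, {"xyz": [0, 0, 0], "turn": [0, 0, 0], "gripper": 0}]'

```text
time_s: 6.05
position: [0.5773, -0.0116, 0.0395]
tool_rot: [[-0.014, -1.0, -0.004], [-1.0, 0.014, 0.001], [-0.001, 0.004, -1.0]]
ft_force: [-11.0, 1.2, 19.9]
grip_width: 0.0428
```

>>> step_arm --steps '[{"xyz": [0, -0.05, 0], "turn": [0, 0, 0], "gripper": 0}, {"xyz": [0, 0, 0], "turn": [0, 0, 0], "gripper": 0}]'

```text
time_s: 6.22
position: [0.5784, -0.0115, 0.0395]
tool_rot: [[-0.014, -1.0, -0.006], [-1.0, 0.014, 0.001], [-0.001, 0.006, -1.0]]
ft_force: [-15.8, 0.4, 22.6]
grip_width: 0.0427
```

>>> step_arm --steps '[{"xyz": [0, -0.05, 0], "turn": [0, 0, 0], "gripper": 0}, {"xyz": [0, 0, 0], "turn": [0, 0, 0], "gripper": 0}]'

```text
time_s: 6.38
position: [0.5808, -0.0115, 0.0395]
tool_rot: [[-0.014, -1.0, -0.005], [-1.0, 0.014, 0.001], [-0.001, 0.005, -1.0]]
ft_force: [-13.8, 0.8, 21.0]
grip_width: 0.0431
```

>>> step_arm --steps '[{"xyz": [0, -0.05, 0], "turn": [0, 0, 0], "gripper": 0}, {"xyz": [0, 0, 0], "turn": [0, 0, 0], "gripper": 0}]'

```text
time_s: 6.55
position: [0.5826, -0.0115, 0.0395]
tool_rot: [[-0.014, -1.0, -0.005], [-1.0, 0.014, 0.001], [-0.001, 0.005, -1.0]]
ft_force: [-13.8, 2.6, 21.8]
grip_width: 0.0425
```

>>> step_arm --steps '[{"xyz": [0, -0.04, 0], "turn": [0, 0, 0], "gripper": 0}, {"xyz": [0, 0, 0], "turn": [0, 0, 0], "gripper": 0}]'

```text
time_s: 6.72
position: [0.5828, -0.0115, 0.0395]
tool_rot: [[-0.014, -1.0, -0.009], [-1.0, 0.014, 0.001], [-0.001, 0.009, -1.0]]
ft_force: [-20.2, 0.3, 25.6]
grip_width: 0.0427
```

```bash
python3 - <<'E'
from h import *
s=env.observe();print(s['position'],s['ft_force'])
a,d=grab('scene','s4');print(clip(d))
A=cv2.resize(a[160:250,200:285],None,fx=6,fy=6,interpolation=2)[:,:,::-1];cv2.imwrite('pics/c4.png',A)
E
```

```text
[ 0.58276292 -0.01150331  0.03951398] [-20.18257467   0.29747287  25.602491  ]
(113, 'roll deg', np.float64(-1.9718203062667055), 'z mid', np.float64(26.03686547097198))
```

View pics/c4.png

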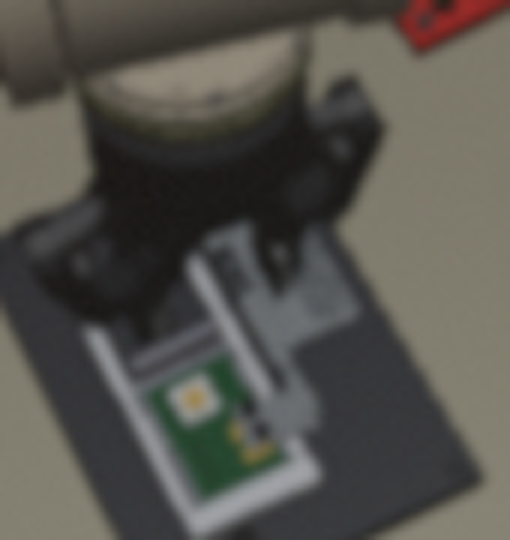

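The carrier is close to the stop, with the board edge at (205,500), and the force rose to 20 N with little motion. One more push to confirm it is home.

>>> step_arm --steps '[{"xyz": [0, -0.04, 0], "turn": [0, 0, 0], "gripper": 0}, {"xyz": [0, 0, 0], "turn": [0, 0, 0], "gripper": 0}]'

```text
time_s: 6.93
position: [0.5829, -0.0115, 0.0395]
tool_rot: [[-0.014, -1.0, -0.013], [-1.0, 0.014, 0.001], [-0.001, 0.013, -1.0]]
ft_force: [-27.5, -0.6, 30.2]
grip_width: 0.043
```

>>> step_arm --steps '[{"xyz": [0, -0.04, 0], "turn": [0, 0, 0], "gripper": 0}, {"xyz": [0, 0, 0], "turn": [0, 0, 0], "gripper": 0}]'

```text
time_s: 7.1
position: [0.583, -0.0114, 0.0394]
tool_rot: [[-0.014, -1.0, -0.017], [-1.0, 0.014, 0.001], [-0.001, 0.017, -1.0]]
ft_force: [-34.6, -1.3, 34.7]
grip_width: 0.0426
```

The force climbs with no motion at x = 0.583 (predicted 0.5815), so it is home. Back off the tab with the clip still held, then lift.

>>> step_arm --steps '[{"xyz": [0, 0.1, 0], "turn": [0, 0, 0], "gripper": 0}, {"xyz": [0, 0.1, 0], "turn": [0, 0, 0], "gripper": 0}, {"xyz": [0, 0.1, 0], "turn": [0, 0, 0], "gripper": 0}, {"xyz": [0, 0, 0], "turn": [0, 0, 0], "gripper": 0}, {"xyz": [0, 0, 0], "turn": [0, 0, 0], "gripper": 0}]'

```text
time_s: 7.52
position: [0.5801, -0.0121, 0.0406]
tool_rot: [[-0.016, -1.0, 0.008], [-1.0, 0.016, -0.001], [0.0, -0.008, -1.0]]
ft_force: [3.6, 0.8, 13.4]
grip_width: 0.0431
```

>>> step_arm --steps '[{"xyz": [0, 0, -0.05], "turn": [0, 0, 0], "gripper": 0}, {"xyz": [0, 0, -0.05], "turn": [0, 0, 0], "gripper": 0}, {"xyz": [0, 0, -0.05], "turn": [0, 0, 0], "gripper": 0}, {"xyz": [0, 0, -0.05], "turn": [0, 0, 0], "gripper": 0}, {"xyz": [0, 0, -0.05], "turn": [0, 0, 0], "gripper": 0}, {"xyz": [0, 0, -0.1], "turn": [0, 0, 0], "gripper": 0}, {"xyz": [0, 0, -0.2], "turn": [0, 0, 0], "gripper": 0}, {"xyz": [0, 0, -0.5], "turn": [0, 0, 0], "gripper": 0}, {"xyz": [0, 0, -0.8], "turn": [0, 0, 0], "gripper": 0}, {"xyz": [0, 0, -0.8], "turn": [0, 0, 0], "gripper": 0}, {"xyz": [0, 0, -0.8], "turn": [0, 0, 0], "gripper": 0}, {"xyz": [0, 0.8, -0.4], "turn": [0, 0, 0], "gripper": 0}, {"xyz": [0, 0.8, 0], "turn": [0, 0, 0], "gripper": 0}, {"xyz": [0, 0.8, 0], "turn": [0, 0, 0], "gripper": 0}, {"xyz": [0, 0.8, 0], "turn": [0, 0, 0], "gripper": 0}, {"xyz": [0, 0, 0], "turn": [0, 0, 0], "gripper": 0}, {"xyz": [0, 0, 0], "turn": [0, 0, 0], "gripper": 0}]'

```text
time_s: 8.93
position: [0.4487, -0.0099, 0.1932]
tool_rot: [[-0.016, -1.0, 0.001], [-1.0, 0.016, -0.0], [0.0, -0.001, -1.0]]
ft_force: [0.8, 0.2, -0.9]
grip_width: 0.0431
```

```bash
python3 - <<'E'
from h import *
s=env.observe();print(s['time_s'],s['position'],s['ft_force'])
a,d=grab('scene','s5');b,_=grab('top','t5');print(clip(d))
F=fx(cloud('scene',d)).reshape(-1,3);h=cv2.cvtColor(a,cv2.COLOR_RGB2HSV).reshape(-1,3)
v,u=np.mgrid[:384,:512]
g=(h[:,0]>40)&(h[:,0]<85)&(h[:,1]>80);G=F[g&(abs(F[:,0])<90)&(abs(F[:,1])<25)]
print('green x',np.percentile(G[:,0],[1,99]),'y',np.percentile(G[:,1],[1,99]),'z',np.median(G[:,2]))
T=F[(abs(F[:,1])<14)&(F[:,2]>27)&(F[:,2]<38)&(F[:,0]<0)&(F[:,0]>-60)];print('tab',len(T),T[:,0].min(),T[:,0].max(),np.median(T[:,0]))
A=cv2.resize(a[160:260,190:285],None,fx=5,fy=5,interpolation=2);B=cv2.resize(b[133:233,240:305],None,fx=5,fy=5,interpolation=2)
cv2.imwrite('pics/c5.png',np.hstack([A,B])[:,:,::-1])
E
```

```text
8.9333 [ 0.44868468 -0.00993981  0.19323994] [ 0.76645994  0.2274407  -0.94821177]
(151, 'roll deg', np.float64(10.84110697281048), 'z mid', np.float64(26.9713302793806))
green x [-2.0986941  41.02533747] y [-11.18871331  18.56182126] z 18.28391292011089
tab 32 -15.488975985586325 -9.96894519211446 -11.959674169362687
```

View pics/c5.png

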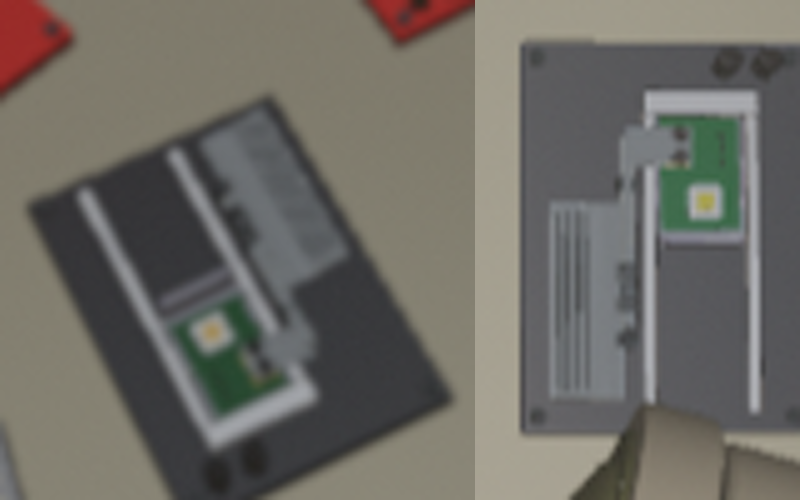

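The last picture shows the carrier hard against the end stop at (700,105), the pins resting on its board at (680,147), and the arm clear. The numbers agree: tab rear at x≈-15.5 (home is -15), and clip at about 0.11 rad from 17.2° to 10.8°.

```bash
python3 -c "
from h import *
print(order.close_job())"
```

```text
the job is handed in; nothing more can be done
None
```

The carrier is fully home against the end stop with the clip's pins resting on it. The arm is clear, and the job was handed in at about 9 s.

I pressed the thumb plate to its stop with one fingertip; depth readings showed the plate level and the pins up. With the other fingertip I pushed the carrier by its rear tab. I then backed off the tab with the clip still held, lifted slowly to let the pins down, and moved away.

- **Carrier home:** the push force rose from about 14 to 35 N with no further motion at TCP x = 0.583 m, against 0.5815 m predicted. Afterwards the tab's rear face measured fixture x ≈ -15.5 mm, where home is -15 mm.
- **Clip:** the angle came out at about 0.11 rad, matching the roughly 0.12 expected with the pins on the carrier.
- **Disagreement:** I commanded a 12 mm back-off from the tab, but the measured move was only about 3 mm. The push force had reversed by then, so the finger was off the tab before I lifted.
- **Not measured:** I took no positions for the mouse, chip box or adapter. The tool stayed at z = 0.25 m on the way in and worked only over the fixture.

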